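Transfer four fossils to the photo rack in reverse order

TASK

Move the four fossils from their white plastic pads on the beech drying board into the four bays of the grey ribbed photo rack, in reverse order: seen from the robot, the leftmost fossil on the board goes into the rightmost bay, the next one into the bay beside it, and so on, until the rightmost fossil lies in the leftmost bay. Lay each one in the middle of its bay, same side up as it lay before, and let go of it.

Things in the scene. Friction and masses are not known exactly. Their poses are not given: they have to be found in the camera images.
- drying_board: Pale beech plank 92 x 336 mm, fixed, top face 12 mm above the table. Origin: centre of its underside, at table height; y along its length to the robot's left, z up. Four white plastic pads in a row at y = +120, +40, -40, -120 mm (x = 0), a fossil on each. Stands nearer or farther than the photo rack, turned up to 7 degrees.
- photo_rack: Grey plastic plate 92 x 336 mm, fixed, top (bay floor) 12 mm above the table. Origin: centre, at table height; y along its length to the robot's left, z up. Five ribs across it, 5 mm thick, 12 mm above the floor, part four bays 75 mm wide, centred at y = +120, +40, -40, -120 mm (x = 0). Long sides open: fingers closing along its x clear the ribs. Turned up to 7 degrees.
- fish_vertebra: Light tan, round, waisted fossil fish vertebra, 33 x 34 mm disc, 18 mm high; starts on the round pad. Loose, about 50 g. Origin: centre of its underside; z up; its long way is its y axis.
- ammonite: Grey-brown coiled ammonite, 40 (x) x 48 (y) mm, 14 mm high; starts on the square pad. Loose, about 50 g. Origin: centre of its underside; z up; its long way is its y axis.
- dark_bone_lump: Dark brown oval bone lump, 30 (x) x 42 (y) mm, 17 mm high; starts on the hexagonal pad. Loose, about 50 g. Origin: centre of its underside; z up; its long way is its y axis.
- toe_bone: Tan toe bone with thick ends and a waist, 22 (x) x 56 (y) mm, 20 mm high; starts on the oblong pad. Loose, about 50 g. Origin: centre of its underside; z up; its long way is its y axis.
- round_pad: Round white plastic pad, 62 mm across, 4 mm thick, under the vertebra. It is fixed to the drying board and stays there. Origin: centre of its underside; pad top 4 mm above that.
- square_pad: Square white plastic pad, 62 mm, 4 mm thick, under the ammonite. It is fixed to the drying board and stays there. Origin: centre of its underside; pad top 4 mm above that.
- hexagonal_pad: Hexagonal white plastic pad, 66 mm across the flats, 4 mm thick, under the dark bone lump. It is fixed to the drying board and stays there. Origin: centre of its underside; pad top 4 mm above that.
- oblong_pad: Oblong white plastic pad, 44 (x) x 70 (y) mm, 4 mm thick, under the toe bone. It is fixed to the drying board and stays there. Origin: centre of its underside; pad top 4 mm above that.
Mind the look-alikes: they are no part of the job. Leave any blue, purple or yellow look-alike of the fish_vertebra alone.

How it is judged:
By the outcome, as a careful person would: the job done as asked, in the order asked, and still so for the second after the job is handed in, with the robot touching nothing.
It also fails if it takes over 80 s, if anything falls off the work surface, if the arm or the gripper's body presses on something with over 40 N, if the wrist force passes 120 N, or if a joint passes its speed limit or range.

ROBOT

A 6-joint arm with a two-finger parallel gripper is mounted at the origin on a cart in front of the work surface, level with it; the furniture and walls round the work are solid. World frame = base frame: x ahead of the robot, y to its left, z up, the work surface at z = 0. Lengths are in mm, angles in rad, forces in N, time in s.
With the tool pointing down it reaches from about 375 to 925 mm from the base axis. Payload 5.7 kg.
Tool frame: the origin (TCP) lies midway between the tips of the shut fingers; the grasp point (between the pads) lies 19 mm behind it; z points along the fingers, y is the line along which they close (so a half turn about z gives the same grasp; the last joint's range is limited). The gripper opens to 85 mm and grips with 20 to 120 N. Pads are 22 mm wide; open, the fingers measure 114 mm over their backs; the gripper's body (76 mm by 85 mm) begins 54 mm behind the grasp point. The pads swing forward as they close: fully open they stand 13 mm farther back than shut.
Start: joints at [-1.256, 0.359, 1.51, -0, 1.272, -0.115], TCP at [249.995, -545.404, 231.267] pointing down, gripper open.
Joint ranges: [-2.97, 2.97], [-1.01, 2.36], [0.21, 2.38], [-0.96, 4.11], [0.2, 2.71], [-2.98, 2.98]. Speed limits (rad/s): [2.39, 2.39, 3.14, 3.14, 3.14, 3.14].

INTERFACE

Orientations are given as [roll, pitch, yaw] about the fixed x, y, z axes, in that order (R = Rz(yaw) Ry(pitch) Rx(roll)).
In Python, from station import bot, fingers, solve_ik, monitor, imaging, close_job gives the robot as it stands. Calls block until the motion is done:
- bot.goto(position, orientation): joint-space move of the TCP to a pose.
- bot.move_straight(position, orientation=None, vel=150, contact_N=None): straight line of the TCP; orientation=None keeps the orientation; vel is the mean speed in mm/s. With contact_N (N) it stops when the force on the tool has changed by that much, and returns True; else False.
- bot.move_j(angles): joint-space move.
- fingers.release() and fingers.clamp(): open the fingers fully, or close them until they stop; the grip force is fixed at half the most.
- bot.wait(seconds).
- solve_ik(position, orientation): joint angles nearest the present ones, or None.
- monitor.sense(): the state.
- imaging.capture(name): name is "side" or "top"; returns the picture (384x512x3 uint8, red, green, blue); there is no depth.
- imaging.calibration(name): a dict with "fx", "fy", "cx", "cy" (pixels), "world_from_camera" (4x4, takes a point from camera to world coordinates). Camera axes: x right, y down, z forward; pixel columns grow to the right and rows downward; lengths in mm; the calibration is good to about 2 mm. A picture is of the moment at which its call begins. calibration takes no time and is no camera call.
A pose or a line that the arm cannot do raises bot.MotionError and nothing moves.
- close_job(): hands the job in; it is judged then, once.
The state is a dict: "t": time; "joint_pos": joint angles; "qvel": joint speeds; "tau": joint torques, N m; "tool_pos": TCP position; "tcp_rot": TCP orientation; "force": force on the tool from outside, world axes, zero at the start; "moment": the same for the moment, N m; "grip_width": finger opening in mm; "finger_force": force on a finger pad.
Only numpy, scipy, OpenCV 4.12 (cv2) and the standard library are available. Lean on these libraries where they do the work, as an engineer would, in place of code of your own. Each camera call takes 0.05 s, during which the arm holds its last target. There are 200 camera calls.

## Working session

There is one attempt and no reset: what is moved stays moved. The work goes in short steps, each a Python script; the robot and the scene stay as the last script left them, time stands still between calls to the robot, and variables do not carry over. Pictures are saved under pics/ and viewed, at most 14 in all, crops included, and the job is handed in when it is done.

```bash
mkdir -p pics; ls
python3 - <<'E'
from station import bot, fingers, solve_ik, monitor, imaging
import cv2
for n in("top","side"):
    im=imaging.capture(n); cv2.imwrite(f"pics/{n}0.png",cv2.resize(im[:,:,::-1],(800,600),interpolation=cv2.INTER_CUBIC))
    print(imaging.calibration(n))
s=monitor.sense();print(s["t"],s["tcp_rot"],s["grip_width"])
E
```

```text
pics
{'fx': 429.37804259788413, 'fy': 429.37804259788413, 'cx': 252.43302330735904, 'cy': 187.9116480546941, 'world_from_camera': array([[-1.88670951e-02, -9.98389489e-01,  5.35019633e-02,
         5.53195942e+02],
       [-9.99815327e-01,  1.90354502e-02,  2.63882894e-03,
        -3.93959370e+01],
       [-3.65301303e-03, -5.34422959e-02, -9.98564258e-01,
         9.11509973e+02],
       [ 0.00000000e+00,  0.00000000e+00,  0.00000000e+00,
         1.00000000e+00]])}
{'fx': 352.45828664432776, 'fy': 352.45828664432776, 'cx': 261.87092492312706, 'cy': 189.42455210426454, 'world_from_camera': array([[ 8.53762103e-01, -2.94774537e-01,  4.29183229e-01,
         2.54941596e+02],
       [-5.20322824e-01, -5.12848367e-01,  6.82825535e-01,
        -5.83121928e+02],
       [ 1.88263369e-02, -8.06284395e-01, -5.91228420e-01,
         5.62305795e+02],
       [ 0.00000000e+00,  0.00000000e+00,  0.00000000e+00,
         1.00000000e+00]])}
0.1 [-3.13991421e+00 -2.14343320e-04  4.29809535e-01] 85.60574249462039
```

View pics/top0.png

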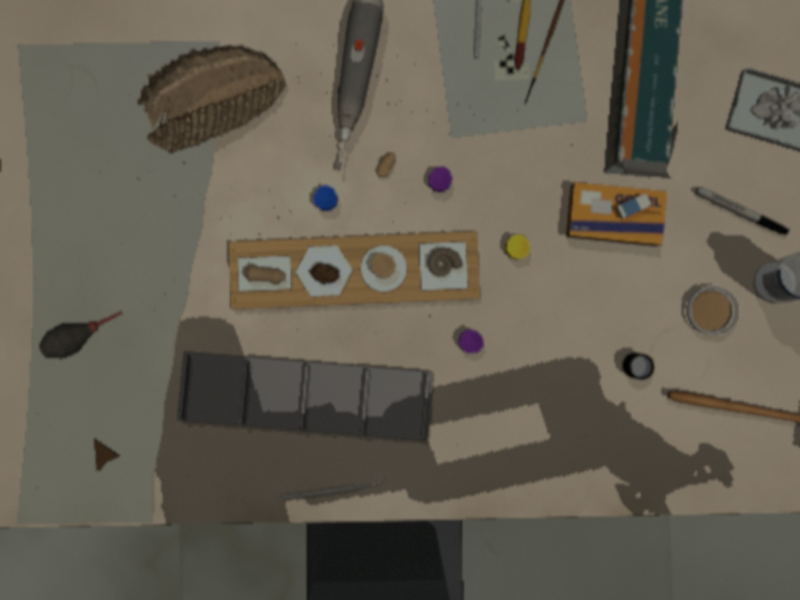

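View pics/side0.png

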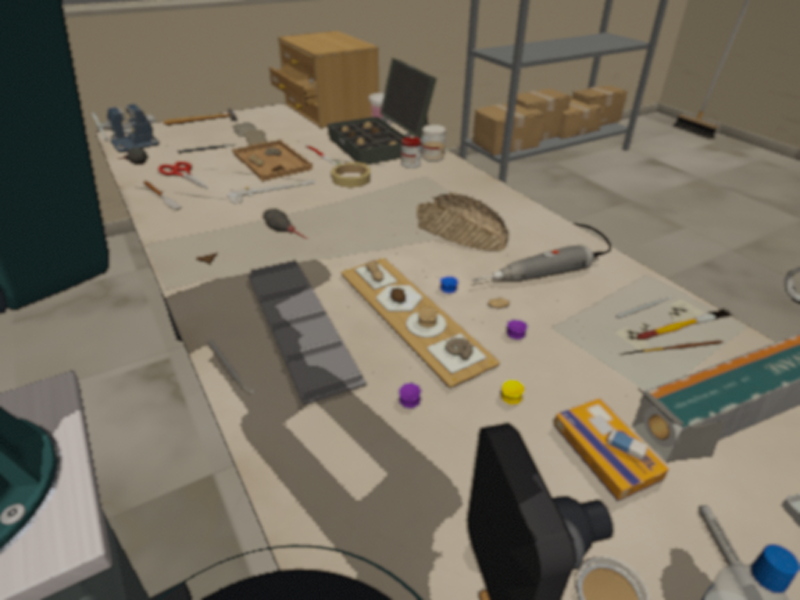

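Top view (800x600): the board spans (230,240)–(480,300). Left to right it holds the toe bone (264,273), lump (325,272), vertebra (382,266) and ammonite (443,262). The rack corners are about (185,353), (432,371), (428,440) and (180,425). The look-alikes are clear of both. Next, an enlarged crop.

Run:
```python
import cv2
from station import imaging
im=imaging.capture("top")[:,:,::-1]
c=cv2.resize(im[140:290,112:312],(800,600),interpolation=cv2.INTER_CUBIC)
cv2.imwrite("pics/crop.png",cv2.convertScaleAbs(c,alpha=1.6,beta=10))
```

```text
(no output)
```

View pics/crop.png

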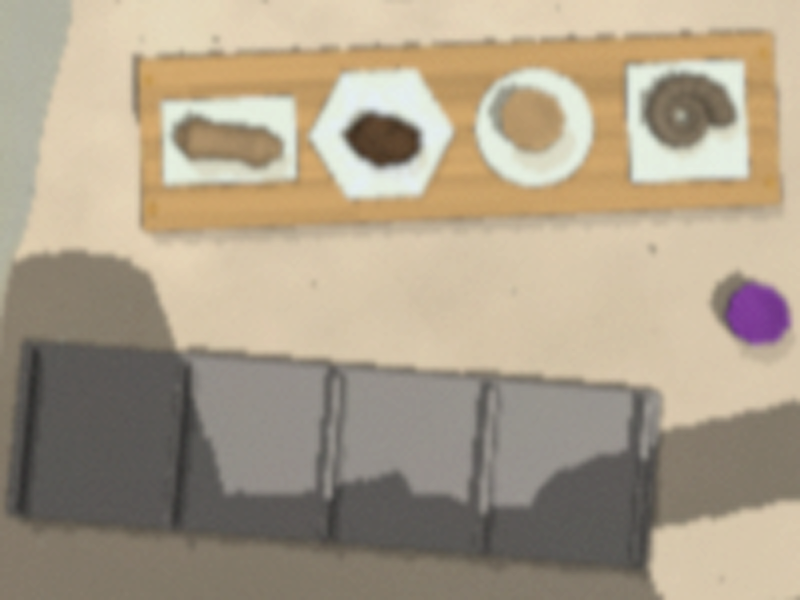

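The enlarged crop shows these centres: toe bone (229,143), lump (384,139), vertebra (529,119) and ammonite (688,111). Rack rib-top corners are (22,342), (660,390), (648,568) and (10,515). Board corners are (140,58), (772,32), (780,203) and (144,228).

```bash
cat > h.py <<'E'
import numpy as np
from station import imaging
C=imaging.calibration("top"); M=C["world_from_camera"]
def world(u,v,z,crop=True):
    if crop: u,v=(u+.5)/4-.5+112,(v+.5)/4-.5+140
    d=M[:3,:3]@np.array([(u-C["cx"])/C["fx"],(v-C["cy"])/C["fy"],1]); o=M[:3,3]
    return (o+d*(z-o[2])/d[2])[:2]
def frame(P,z):   # corners: far-left, far-right, near-right, near-left
    a,b,c,d=[world(*p,z) for p in P]; y=(a+d-b-c)/2; L=np.linalg.norm(y); x=(a+b-c-d)/2
    return (a+b+c+d)/4, np.arctan2(-y[0],y[1]), L, np.linalg.norm(x)
rack=frame([(22,342),(660,390),(648,568),(10,515)],24)
board=frame([(140,58),(772,32),(780,203),(144,228)],12)
def at(f,y): return f[0]+y*np.array([-np.sin(f[1]),np.cos(f[1])])
# name: centre px, long-axis ends px, z
F={"toe":((229,143),(175,132),(282,153),26,-120),"lump":((384,139),(345,133),(423,146),24,-40),
   "vert":((529,119),None,None,32,40),"ammo":((688,111),(641,118),(735,100),24,120)}
def fossil(n):
    c,a,b,z,by=F[n]; p=world(*c,z); yaw=board[1]; l=0
    if a:
        d=world(*a,z)-world(*b,z); yaw=np.arctan2(-d[0],d[1]); l=np.linalg.norm(d)
    return p,yaw,l,at(rack,by)
E
python3 - <<'E'
from h import *
from station import solve_ik
np.set_printoptions(precision=3,suppress=True)
print(rack,board)
for n,y in zip(F,(120,40,-40,-120)):
    p,yaw,l,t=fossil(n); print(n,p,yaw,l,"pad",at(board,y),"to",t)
    for q in (1,-1):
        for (P,w,z) in((p,yaw,19),(t,rack[1],15.5)): print(q,solve_ik([*P,z],[np.pi,0,w+q*np.pi/2]))
E
```

```text
(array([469.122,  82.898]), np.float64(-0.09688093590024276), np.float64(329.00086640863253), np.float64(89.70375864648337)) (array([635.656,  17.183]), np.float64(0.021138622646938374), np.float64(333.54756806713414), np.float64(89.99184818035395))
toe [629.921 135.387] -0.21300462400366754 56.58955944767594 pad [633.119 137.156] to [457.514 -36.539]
1 [ 0.105  0.656  1.591 -0.     0.894  0.318]
1 [-0.23   0.493  2.019 -0.     0.629 -0.134]
-1 [ 0.105  0.656  1.591 -0.     0.894 -2.824]
-1 None
lump [630.633  55.345] -0.1846079459771228 41.063027290967526 pad [634.81   57.174] to [465.253  43.085]
1 [-0.022  0.645  1.619 -0.     0.878  0.163]
1 [-0.056  0.5    2.001 -0.     0.641  0.041]
-1 [-0.022  0.645  1.619 -0.     0.878 -2.979]
-1 None
vert [638.817 -20.198] 0.021138622646938374 0 pad [636.501 -22.808] to [472.991 122.71 ]
1 [-0.14   0.651  1.604 -0.     0.887 -0.161]
1 [ 0.112  0.517  1.954 -0.     0.671  0.209]
-1 None
-1 [ 0.112  0.517  1.954 -0.     0.671 -2.932]
ammo [ 642.175 -102.558] 0.1706289488261167 49.671328371939175 pad [ 638.192 -102.79 ] to [480.729 202.335]
1 [-0.265  0.662  1.577  0.     0.903 -0.435]
1 [ 0.266  0.545  1.88  -0.     0.716  0.363]
-1 [-0.265  0.662  1.577 -0.     0.903  2.706]
-1 [ 0.266  0.545  1.88  -0.     0.716 -2.779]
```

```bash
sed -i 's/(10,515)\],24)/(10,515)],12)/' h.py
cat > pp.py <<'E'
from h import *
import cv2
from station import bot, fingers, monitor
def rpy(w): return [np.pi,0,w+np.pi/2]
def run(n,zg=19,HZ=75):
    p,yaw,l,t=fossil(n)
    bot.goto([*p,HZ],rpy(yaw)); bot.move_straight([*p,zg],vel=120)
    fingers.clamp(); s=monitor.sense(); print(n,"grip",s["grip_width"],s["finger_force"])
    bot.move_straight([*p,HZ+10],vel=150)
    print("held",monitor.sense()["grip_width"])
    bot.goto([*t,HZ],rpy(rack[1]))
    bot.move_straight([*t,zg+6],vel=120)
    hit=bot.move_straight([*t,zg-4.5],vel=25,contact_N=6)
    print("touch",hit,monitor.sense()["tool_pos"])
    fingers.release(); bot.move_straight([*t,HZ],vel=150)
    print("t",monitor.sense()["t"])
def snap(f):
    im=imaging.capture("top")[:,:,::-1]
    c=cv2.resize(im[140:290,112:312],(800,600),interpolation=cv2.INTER_CUBIC)
    cv2.imwrite("pics/"+f,cv2.convertScaleAbs(c,alpha=1.6,beta=10))
E
python3 - <<'E'
from pp import *
run("toe")
p=fossil("lump")[0]; bot.goto([720,-150,200],rpy(0)); snap("toe.png"); print(monitor.sense()["t"])
E
```

```text
toe grip 20.101642445071846 58.95415788050741
held 20.00731007610637
touch True [456.87222647 -34.98177318  15.56619343]
t 7.9167
9.1583
```

View pics/toe.png

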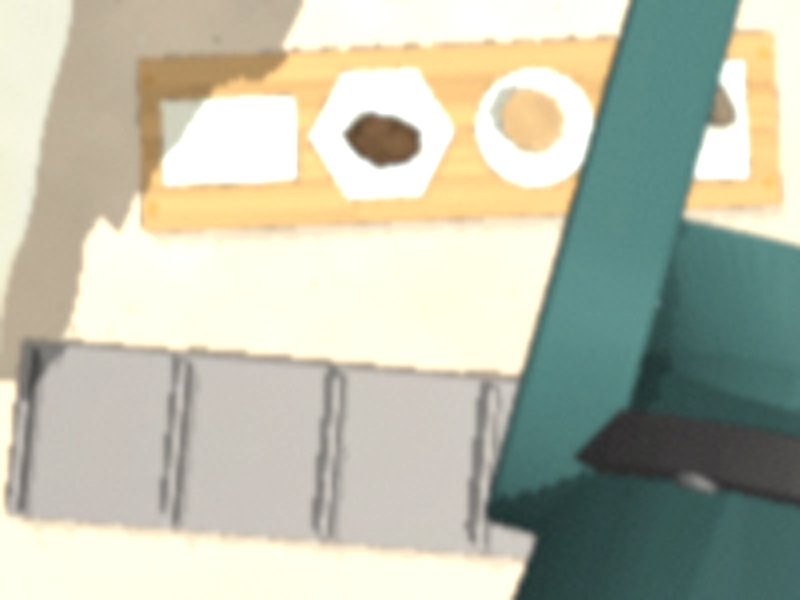

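The arm hides the toe bone's bay in this view. The toe bone's pad is empty and the others are undisturbed. Carrying on with the lump, then I'll park the arm to the left to look.

Run:
```python
from pp import *
print("centre rib",world(330,450,24),"rib2",world(179,437,24), at(rack,0),at(rack,80))
run("lump")
bot.goto([500,380,200],rpy(.5)); snap("lump.png"); print(monitor.sense()["t"])
```

```text
centre rib [470.93878037  85.21582543] rib2 [479.01498673 162.77817115] [467.98514073  84.55137797] [475.72349708 164.1762349 ]
lump grip 24.707110909073435 58.644140420601616
held 24.714314066286057
touch True [464.73209856  44.70891089  15.84440142]
t 14.8333
16.2333
```

View pics/lump.png

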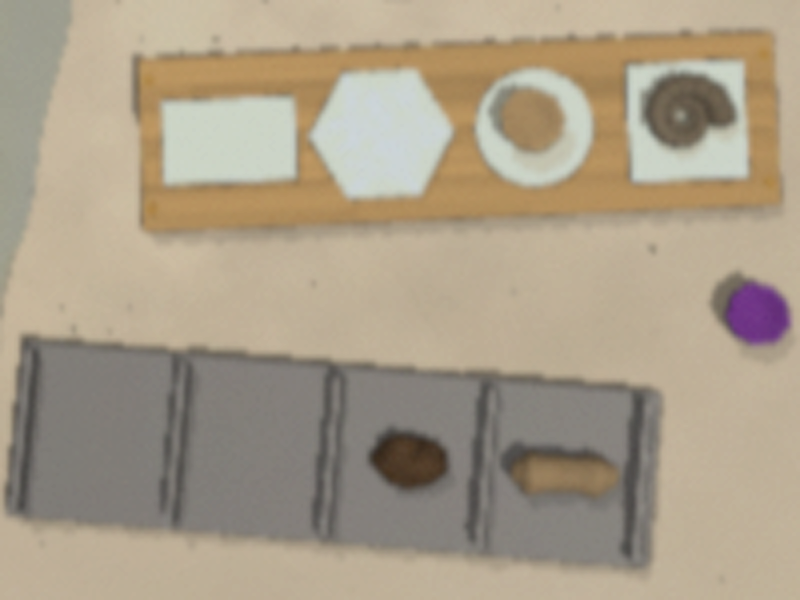

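The toe bone (563,472) and the lump (410,460) lie centred in their bays. Next, the vertebra and the ammonite.

Run:
```python
from pp import *
run("vert"); run("ammo",18.5)
bot.goto([500,420,220],rpy(.5)); snap("end.png"); print(monitor.sense()["t"])
```

```text
vert grip 29.26574792168431 59.274834394454956
held 29.273777723373048
touch True [472.43286888 124.44580839  15.86226619]
t 22.625
ammo grip 34.03715060010319 59.001687235431746
held 34.21193030927519
touch True [480.21072503 204.18713094  15.79324931]
t 28.8583
29.925
```

View pics/end.png

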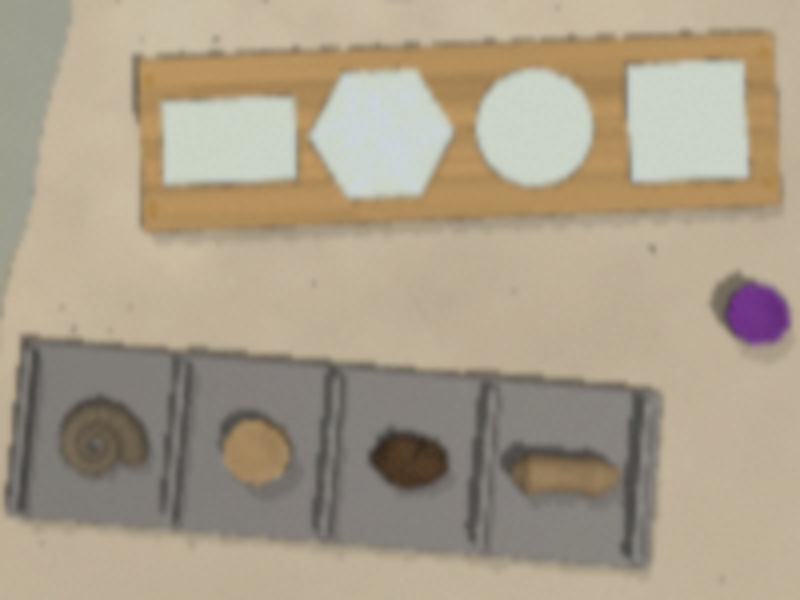

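The rack now holds, left to right: ammonite (103,437), vertebra (257,449), lump (410,460) and toe bone (563,472). All are centred and flat, the pads are empty and the arm is clear.

```bash
python3 -c "
from station import close_job
print(close_job())"
```

```text
the job is handed in; nothing more can be done
None
```

All four fossils lie centred in the photo rack in reverse order, same side up and released, and the job was handed in at about 30 s of robot time.

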